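# Free the stuck lid of a specimen jar

### The arm

A 7-joint arm with a two-finger parallel gripper is mounted at the origin on a cart in front of the work surface, level with it; the furniture and walls round the work are solid. World frame = base frame: x ahead of the robot, y to its left, z up, the work surface at z = 0. Lengths are in m, angles in rad, forces in N, time in s.
With the tool pointing down it reaches from about 0.425 to 0.875 m from the base axis. Payload 8.4 kg.
Tool frame: the origin (TCP) lies at the very end of the fingers, on their centre line; the grasp point (between the pads) lies ctrl.grip_depth behind it (ctrl.grip_depth is the distance from the TCP to the grasp point, in m); z points along the fingers, x is the direction in which the jaws open and shut, and the axes are right-handed (so a half turn about z gives the same grasp; the last joint's range is limited). The gripper opens to 85 mm and grips with 20 to 120 N. Pads are 22 mm wide; open, the fingers measure 114 mm over their backs; the gripper's body (76 mm by 85 mm) begins 54 mm behind the grasp point. The pads swing forward as they close: fully open they stand 13 mm farther back than shut.
Start: joints at [-0.099, 0.333, 0.04, 1.465, -0.013, 1.343, -0.059], TCP at [0.65, -0, 0.231] pointing down, gripper open.
Joint ranges: [-2.58, 2.58], [-0.38, 2.09], [-1.3, 1.39], [0.25, 2.4], [-1.5, 4.64], [0.08, 2.09], [-2.65, 2.65]. Speed limits (rad/s): [2.22, 2.22, 2.79, 2.79, 3.14, 3.14, 3.14].

### API

Orientations are given as [roll, pitch, yaw] about the fixed x, y, z axes, in that order (R = Rz(yaw) Ry(pitch) Rx(roll)).
In Python, from rig import ctrl gives the robot as it stands.
- The arm moves only by the tool apply_moves, never from a script. Its argument "rows" is one flat list of numbers, 5 for each row, row after row: the opening, from 0 (shut) to 1 (fully open), then the shift along the world's x, y, z in m, then the turn about the world's z in degrees. In form: [jaw, x, y, z, turn, jaw, x, y, z, turn, ...]. A call has 1 to 10 rows; each row is the pose to reach, as a shift and turn from the pose commanded when the call began; what a row does not reach only later rows make up. A row lasts 1/10 s, in which the tool goes at most 50 mm and 8.59 degrees, less where a joint would pass 70% of its speed; a pose out of reach is approached as far as the arm can. A call with a gripper value outside its range is refused whole. The fingers move at their own pace and stop on an object; "newtons" is the grip in N (left out, the last holds). Time passes only in rows, so rows that repeat a pose let the fingers close. It gives the time, the measured TCP pose, the force and the opening at its end, in the units of the state.
- ctrl.get_state(): the state, without advancing time (a new reading comes with each control period).
- ctrl.capture(name): name is "scene" or "side" or "wrist"; returns a dict with "img" (400x640x3 uint8, red, green, blue), "z_map" (400x640 float32, m along the optical axis (not along the pixel's ray), 0 where there is no reading), "K" (3x3 intrinsics, pixels), "D" ([k1, k2, p1, p2, k3] as OpenCV has them; the pictures are not rectified), "rvec" (rotation vector, rad) and "tvec" (3), from world to camera coordinates, as OpenCV has them. Camera axes: x right, y down, z forward; pixel columns grow to the right and rows downward; lengths in m; the calibration is good to about 2 mm. A picture is of the moment at which its call begins.
- ctrl.finish_job(): hands the job in, once; it reports no verdict.
The state is a dict: "clock": time; "q": joint angles; "qd": joint speeds; "tau": joint torques, N m; "position": TCP position; "tcp_rot": TCP orientation; "force": force on the tool from outside, world axes, zero at the start; "ft_torque": the same for the moment, N m; "finger_gap": opening from 0.0 (shut) to 1.0 (fully open).
Only numpy, scipy, OpenCV 4.12 (cv2) and the standard library are available. Lean on these libraries where they do the work, as an engineer would, in place of code of your own. Each camera call takes 0.05 s, during which the arm holds its last target.

### The job

The white ribbed screw lid of the glass jar in the bench clamp has stuck: grip it, break it loose with a short hard anticlockwise twist, spin it off with as many fresh grips as it takes, set it down softly, flat and top side up, on the bare floor of the steel tray and let go. The jar must keep its height in the clamp's rubber jaws, so do not lean on the lid or pull at it while the thread still holds, but let it rise as it unscrews. Leave the other things where they stand.

Things in the scene. Friction and masses are not known exactly. Their poses are not given: they have to be found in the camera images.
- lid: The ribbed white plastic screw lid on the clamped jar: round, 56 mm across, 25 mm high, 55 g, hollow, with three small lugs inside. Origin: centre of its underside (open end); z points up through its top. Right-hand thread: it opens anticlockwise seen from above. It stays put when let go part-way.
- lid_top (a point): Centre of the lid's top, 25 mm above its origin. A sprung sealing ring pushes the lid up with 40 to 60 N, so the first turn is stiff (0.5 to 1.6 N m: grip with about 60 N or more); it eases off over the first 45 to 80 degrees while the lid rises about 3 mm, then the lid spins freely.
- jar: The clear glass jar that carries the lid: body 66 mm across, 85 mm high to its rim, bark twigs inside; it cannot turn in the clamp, but a push or pull of more than 25 N slides it down or up in the rubber jaws. Origin: centre of its underside, 14 mm above the bench, z up. The closed lid's origin is 67 mm above this origin, on the jar's axis.
- neck (a point): Centre of the jar's mouth, 85 mm above its underside. Three-start quick thread: the lid climbs 7 to 10 mm as it is turned and leaves the thread 2.4 to 3.0 rad from where it starts (how far it was closed differs and is not known). Its up and down play is 1 mm, 4 mm near the end: while the thread holds, pulling up meets a hard stop after that; once out, the lid lifts freely.
- clamp: The grey iron bench clamp with two rubber-faced vee jaws and a screw with a cross bar, fixed to the bench. Base plate 100 mm (its x) by 150 mm (its y), everything on it below 45 mm. Origin: on the jar's axis at bench height; the screw and bar reach 114 mm towards its own -y.
- tray: The shallow stainless steel instrument tray, fixed on the bench, 125 mm (its x) by 200 mm (its y), rim 16 mm high, walls 2 mm, floor 2 mm thick. Origin: centre of its underside. Forceps lie in it along its far long side (tray x from +34 to +58 mm, 9 mm high); the rest of the floor is bare.
- tray_clear (a point): Point in the middle of the bare part of the tray's floor, on the floor (16 mm from the tray's centre towards its own -x). Axes as the tray's: from here the near long wall is 44 mm away in -x, the forceps 50 mm in +x, the end walls 98 mm in +y and -y.
- round_jar: Bystander: a smaller closed specimen jar with cream lid, 49 mm across, 68 mm high, standing on the bench between clamp and tray. Origin: centre of its underside.
- dropper: Bystander: a brown dropper bottle, 33 mm across, 104 mm high, standing behind the clamp. Origin: centre of its underside.
There are look-alikes about, which are no part of the job. Leave any pink or red look-alike of the lid alone.

How it is judged:
On the way, in this order (a step that is already met when the one before it is completed fails the run):
1. the lid has broken loose and risen on its thread (z of lid in the frame of jar above 0.0695 m), for 0.1 s.
2. the lid has been lifted clear of the jar's neck (z of lid in the frame of jar above 0.092 m), for 0.1 s.
At the end, for the whole second after the job is handed in: The lid lies flat on the bare floor of the tray (underside within 3 mm of the floor, tilt under 3.4 degrees, top up, clear of walls and forceps), at rest and released; the bystanders are within 20 mm of where they stood (x of lid in the frame of tray between -0.04 and 0.012 m and y of lid in the frame of tray between -0.08 and 0.08 m and z of lid in the frame of tray between -0.001 and 0.005 m and angle between lid's own z axis and vertical below 0.06 rad and linear speed of lid below 0.01 m/s and distance of each of round_jar, dropper from where it was at the start of the episode below 0.02 m); the robot touches nothing.
It fails at once if the jar is pushed down or pulled up in the clamp's jaws by more than 2 mm (z of jar in the frame of clamp below 0.012 m or z of jar in the frame of clamp above 0.016 m).
It fails at once if the lid is dropped: it falls, untouched by the fingers, at more than 0.5 m/s (linear speed of lid above 0.5 m/s and contact force between the fingers and lid below 0.05 N).
It fails at once if a bystander is knocked away (moved more than 30 mm) (distance of any of round_jar, dropper from where it was at the start of the episode above 0.03 m).
It also fails if it takes over 72 s, if anything falls off the work surface, if the arm or the gripper's body presses on something with over 40 N, if the wrist force passes 120 N, or if a joint passes its speed limit or range.

## Working session

There is one attempt and no reset: what is moved stays moved. The work goes in short steps, Python scripts to look and compute and a tool call to move; the robot and the scene stay as the last step left them, time stands still between calls to the robot, and variables do not carry over. Pictures are saved under pics/ and viewed, and the job is handed in when it is done.

Besides the shell and the picture viewer there is one more tool, called after "Request:" by a JSON object that holds its "method" and its "body". apply_moves: Moves the arm, as the interface text tells. Its arguments: {"type":"object","properties":{"rows":{"type":"array","items":{"type":"number"}},"newtons":{"type":"number"}},"required":["rows"]}

```bash
ls; mkdir -p pics
cat > h.py <<'E'
import numpy as np, cv2
from rig import ctrl
def cap(n,f):
    c=ctrl.capture(n); cv2.imwrite('pics/%s.png'%f,c['img'][:,:,::-1]); np.savez('pics/%s.npz'%f,**c); return c
def world(c,u,v,z=None):
    # depth-based, or ray hit on plane z
    p=cv2.undistortPoints(np.array([[[u,v]]],float),c['K'],c['D'])[0,0]
    R=cv2.Rodrigues(c['rvec'])[0]; t=np.array(c['tvec']).ravel()
    d=R.T@np.array([p[0],p[1],1]); o=-R.T@t
    if z is None:
        return o+d*float(c['z_map'][int(round(v)),int(round(u))])
    return o+d*(z-o[2])/d[2]
E
python3 - <<'E'
from h import *
for n in ("scene","side","wrist"): cap(n,n+'0')
print(ctrl.get_state(), ctrl.grip_depth)
E
```

```text
pics
{'clock': 0.15, 'q': array([-0.09918064,  0.33379307,  0.03985965,  1.46602604, -0.01343632,
        1.34329134, -0.05851537]), 'qd': array([-0.00020654, -0.00112562, -0.00112996, -0.00215242, -0.00154526,
       -0.00044706, -0.00141804]), 'tau': array([ 1.83829346e-03, -6.59043789e+01,  1.36682332e+00, -4.05872834e+01,
        1.70135766e-02,  9.73434420e-03, -6.22943548e-05]), 'position': array([ 6.49664615e-01, -1.05990513e-05,  2.30617228e-01]), 'tcp_rot': array([ 3.14154956e+00,  1.25168104e-03, -4.36274711e-05]), 'force': array([ 0.57660197, -0.16125145, -0.70994453]), 'ft_torque': array([0.05075378, 0.0347514 , 0.00722903]), 'finger_gap': 0.9997307664706642} 0.0187
```

View pics/scene0.png

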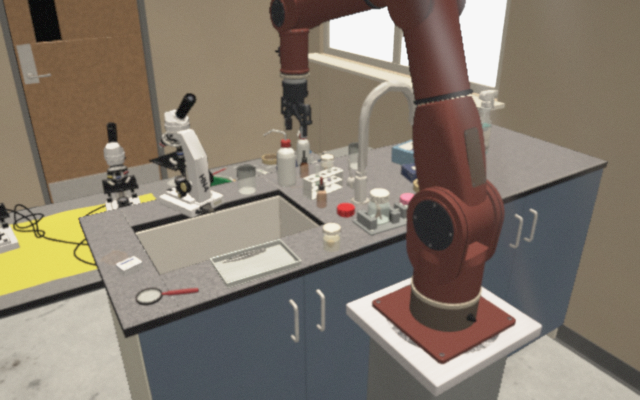

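View pics/side0.png

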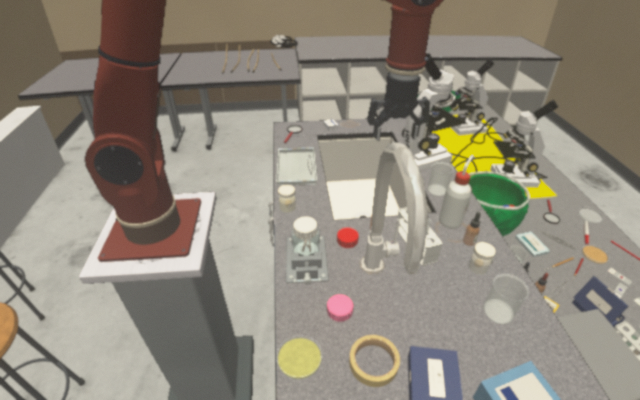

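View pics/wrist0.png

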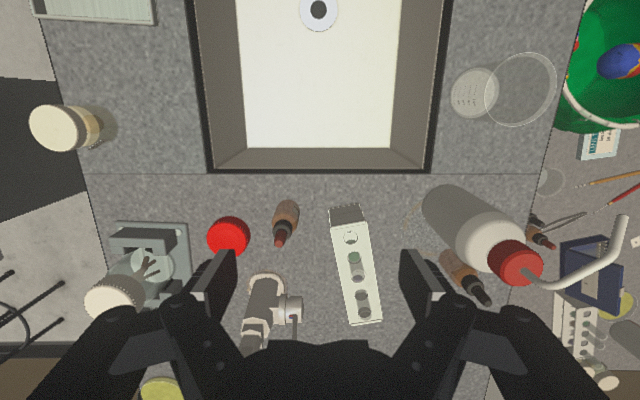

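Candidates for the lid, in side-view pixels:
- White lid on the clamped jar: (305,226). It is also at scene (379,196) and wrist (108,300).
- Cream lid of round_jar: (287,190).
- Cream jar at the back: (483,250).
- Red lid: (347,237).
- Pink lid: (340,306).

I choose the white one over the grey clamp and check it in an enlarged crop.

Run:
```python
from h import *
a=cv2.imread('pics/side0.png')[140:300,260:380]; b=cv2.imread('pics/scene0.png')[180:290,200:440]
cv2.imwrite('pics/c1.png',cv2.resize(a,None,fx=3.5,fy=3.5,interpolation=2)); 
cv2.imwrite('pics/c2.png',cv2.resize(b,None,fx=3.3,fy=3.3,interpolation=2))
```

```text
(no output)
```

View pics/c1.png

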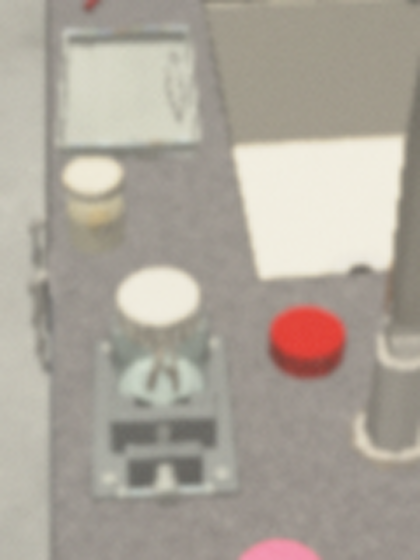

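View pics/c2.png

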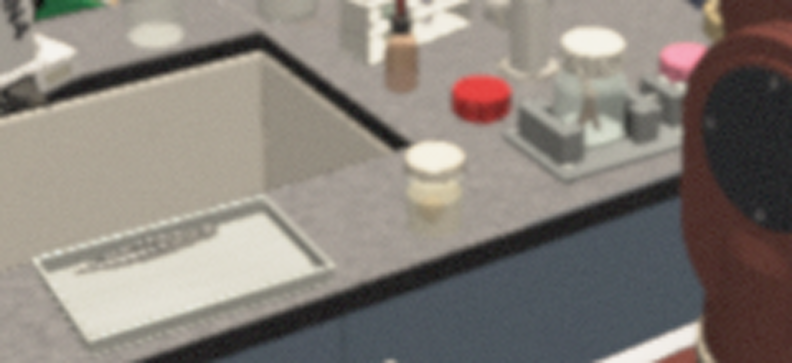

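```bash
cat >> h.py <<'E'
def cloud(c):
    h,w=c['z_map'].shape
    uu,vv=np.meshgrid(np.arange(w),np.arange(h))
    p=cv2.undistortPoints(np.stack([uu,vv],-1).reshape(-1,1,2).astype(float),c['K'],c['D']).reshape(-1,2)
    z=c['z_map'].reshape(-1); P=np.c_[p*z[:,None],z]
    R=cv2.Rodrigues(c['rvec'])[0]; t=np.array(c['tvec']).ravel()
    W=(P-t)@R; W[z<=0]=np.nan
    return W.reshape(h,w,3)
E
python3 - <<'E'
from h import *
C={n:dict(np.load('pics/%s0.npz'%n)) for n in ('side','scene','wrist')}
print('lid', world(C['side'],305.1,224.6), world(C['side'],305.1,224.6,.106), world(C['scene'],379.6,193,.106),world(C['scene'],379.6,193),world(C['wrist'],108,302,.106),world(C['wrist'],108,302))
for n,px in (('side',(305,225)),('scene',(379,193)),('wrist',(108,302))):
    W=cloud(C[n]); c=world(C[n],*px,.106)
    m=(np.abs(W[...,2]-.106)<.008)&(np.hypot(W[...,0]-c[0],W[...,1]-c[1])<.05)
    q=W[m]; 
    if len(q): 
        (cc,r)=cv2.minEnclosingCircle(q[:,:2].astype(np.float32)); print(n,len(q),np.median(q[:,2]),q.mean(0),cc,r)
s=C['side']
for nm,u,v,z in (('round jar top',286.9,189.5,.068),('tray nl',278,148.5,.016),('nr',314.5,148,.016),('fr',316,180.5,.016),('fl',276.5,182,.016),('clampnear left',286.5,281.5,.01),('clamp nr',326,281,.01)): print(nm,world(s,u,v,z),world(s,u,v))
w=C['wrist']
for nm,u,v,z in (('traycorner',155,22,.016),('trayc2',33,15,.016),('dropper base',292,208,.0),('dropper top',279,240,.1),('rj base',90,128,0),('rj top',50,128,.068),('faucet',262,300,.1)): print(nm,world(w,u,v,z),world(w,u,v))
E
```

```text
lid [ 0.41225222 -0.14105288  0.10587335] [ 0.41224535 -0.14119334  0.106     ] [ 0.40520634 -0.13729843  0.106     ] [ 0.40612987 -0.13806394  0.10544723] [ 0.41197251 -0.13597696  0.106     ] [ 0.41488431 -0.13332591  0.10927852]
side 340 0.10569697053184834 [ 0.41142259 -0.14344074  0.10523414] (0.4120785593986511, -0.13941459357738495) 0.028952641412615776
scene 172 0.10641873346263458 [ 0.40569244 -0.13377354  0.10567167] (0.4132486879825592, -0.1377701461315155) 0.03294476866722107
wrist 1355 0.10830467819650594 [ 0.41522509 -0.12859065  0.10703659] (0.41360941529273987, -0.13939718902111053) 0.029186030849814415
round jar top [0.37401568 0.05272293 0.068     ] [0.37399578 0.05519065 0.0661782 ]
tray nl [0.34966295 0.37288447 0.016     ] [ 0.3488218   0.40418884 -0.00212551]
nr [0.47981495 0.36276893 0.016     ] [0.48209074 0.38913811 0.00059743]
fr [0.46603927 0.16119496 0.016     ] [0.46605323 0.16134984 0.01589026]
fl [0.34233963 0.16599029 0.016     ] [0.34234592 0.16583484 0.0161096 ]
clampnear left [ 0.36038394 -0.22627355  0.01      ] [ 0.36026254 -0.22294753  0.00597272]
clamp nr [ 0.45149443 -0.23443895  0.01      ] [ 0.45245468 -0.2269659   0.00081709]
traycorner [0.47038792 0.16363938 0.016     ] [0.46664437 0.16535683 0.00854492]
trayc2 [0.33995501 0.16883246 0.016     ] [0.34254908 0.16809903 0.01899526]
dropper base [ 0.61366013 -0.06235943  0.        ] [ 0.61689464 -0.04972068  0.03299322]
dropper top [ 0.60835429 -0.06109449  0.1       ] [ 0.60892003 -0.05918011  0.10369532]
rj base [0.35717205 0.04778362 0.        ] [0.39611844 0.05220509 0.04973566]
rj top [0.36909925 0.05359938 0.068     ] [0.3698929  0.05367689 0.06886462]
faucet [ 0.58525743 -0.13886879  0.1       ] [ 0.5756187  -0.17142835  0.05937526]
```

Run:
```python
from h import *
c=dict(np.load('pics/side0.npz'))
for u,v in ((372,262),(380,190),(385,160),(392,145),(405,160),(411,200),(414,240),(415,262)):
    print(u,v,world(c,u,v).round(3))
c=dict(np.load('pics/scene0.npz'))
for u,v in ((360,190),(362,120),(372,92),(390,82),(404,88),(410,97)):
    print(u,v,world(c,u,v).round(3))
```

```text
372 262 [ 0.565 -0.206  0.03 ]
380 190 [ 0.562 -0.206  0.243]
385 160 [ 0.559 -0.224  0.326]
392 145 [ 0.563 -0.241  0.367]
405 160 [ 0.565 -0.31   0.379]
411 200 [ 0.56  -0.371  0.347]
414 240 [ 0.563 -0.404  0.296]
415 262 [ 0.569 -0.411  0.254]
360 190 [ 0.554 -0.179  0.048]
362 120 [ 0.565 -0.186  0.277]
372 92 [ 0.572 -0.226  0.356]
390 82 [ 0.57  -0.292  0.38 ]
404 88 [ 0.556 -0.339  0.358]
410 97 [ 0.557 -0.368  0.325]
```

Request:
{"method": "apply_moves", "body": {"rows": [1,-0.024,-0.014,0,-8,1,-0.048,-0.028,0,-16,1,-0.072,-0.042,0,-24,1,-0.096,-0.056,0,-32,1,-0.12,-0.07,0,-40,1,-0.144,-0.084,0,-48,1,-0.168,-0.098,0,-56,1,-0.192,-0.112,0,-64,1,-0.216,-0.126,-0.01,-72,1,-0.237,-0.139,-0.02,-80]}}

```text
clock: 1.15
position: [0.4118, -0.1396, 0.2111]
tcp_rot: [-3.141, 0.0, -1.402]
force: [-0.8, -0.4, -0.4]
finger_gap: 0.998
```

Run:
```python
from h import *
for n in ("wrist","side"): cap(n,n+'1')
s=ctrl.get_state()
for k in ('q','position','tcp_rot','force','ft_torque'): print(k,s[k].round(4))
```

```text
q [-1.5000e-03 -1.0870e-01  2.1450e-01  1.9956e+00  2.4300e-02  1.2545e+00
 -1.1998e+00]
position [ 0.41   -0.1407  0.2102]
tcp_rot [ 3.1396e+00  8.0000e-04 -1.4040e+00]
force [-0.3031 -0.1157 -0.279 ]
ft_torque [0.0108 0.018  0.0421]
```

View pics/wrist1.png

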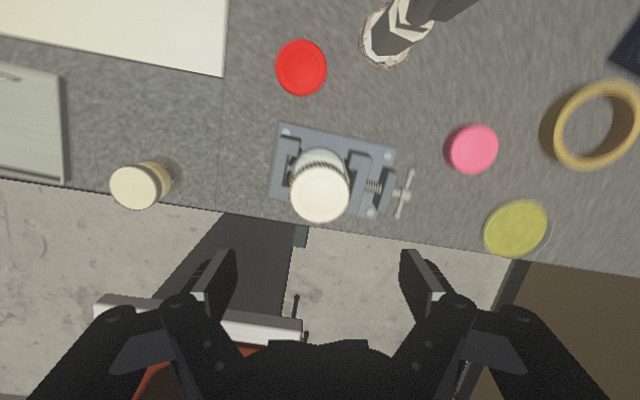

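View pics/side1.png

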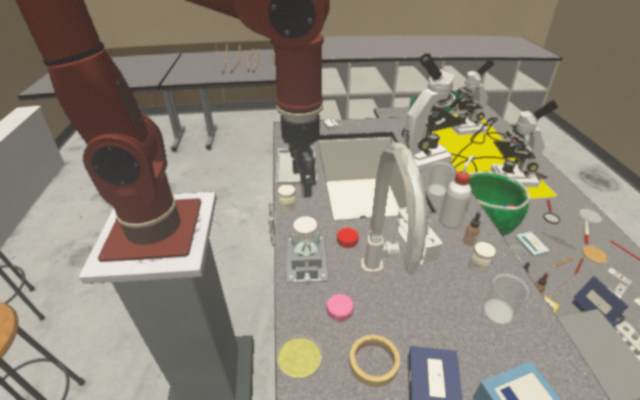

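The lid top is at wrist (320,197), above the clamp. The red lid (300,67) and pink lid (472,150) are well away. Now I measure the lid centre.

Run:
```python
from h import *
c=dict(np.load('pics/wrist1.npz'))
im=c['img'].astype(int); W=cloud(c)
print(world(c,320,197),world(c,320,197,.106))
m=(np.abs(W[...,2]-.106)<.006)&(np.hypot(W[...,0]-.4125,W[...,1]+.1395)<.045)
q=W[m].astype(np.float32); print(len(q),np.median(q[:,2]),cv2.minEnclosingCircle(q[:,:2].copy()),q.min(0),q.max(0))
b=(im.min(2)>165).astype(np.uint8); b[:140]=0;b[235:]=0;b[:,:270]=0;b[:,370:]=0
n,l,st,ce=cv2.connectedComponentsWithStats(b); i=1+st[1:,4].argmax(); print(st[i],ce[i])
print(world(c,*ce[i],.106))
crop=cv2.resize(c['img'][130:240,250:400,::-1],None,fx=4,fy=4,interpolation=2); cv2.imwrite('pics/c3.png',crop)
```

```text
[ 0.41012552 -0.14207109  0.10819478] [ 0.40939947 -0.14221717  0.106     ]
2759 0.10854632 ((0.41232526302337646, -0.1401432752609253), 0.028722239658236504) [ 0.3849642  -0.16877624  0.10035421] [ 0.4408914  -0.11198787  0.11105835]
[ 291  166   58   57 2534] [319.14917127 194.41515391]
[ 0.41176543 -0.1410052   0.106     ]
```

View pics/c3.png

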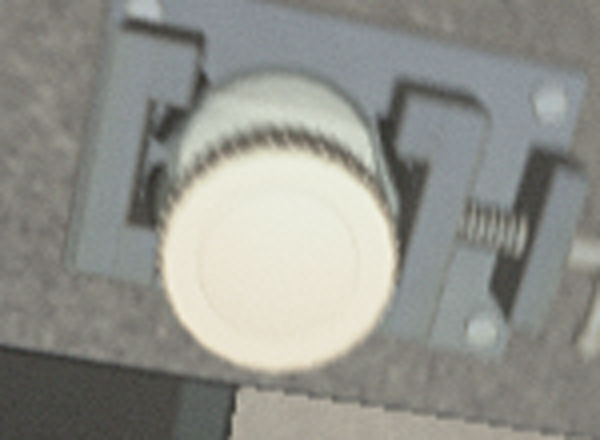

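Request:
{"method": "apply_moves", "body": {"rows": [1,0,0,-0.02,0,1,0,0,-0.05,0,1,0,0,-0.08,0,1,0,0,-0.1,0,1,0,0,-0.1,0,1,0,0,-0.1,0], "newtons": 110}}

```text
clock: 1.85
position: [0.4134, -0.1389, 0.1118]
tcp_rot: [3.141, 0.0, -1.395]
force: [0.5, -0.1, 1.1]
finger_gap: 1.001
```

Run:
```python
from h import *
cap("wrist",'wrist2'); cap("side",'side2')
s=ctrl.get_state()
for k in ('q','position','tcp_rot','force','ft_torque'): print(k,s[k].round(4))
i=cv2.imread('pics/side2.png')[140:300,240:400]
cv2.imwrite('pics/c4.png',cv2.resize(i,None,fx=3.5,fy=3.5,interpolation=2))
```

```text
q [ 1.0000e-04 -5.6000e-03  2.2280e-01  2.1157e+00  1.3000e-03  1.0294e+00
 -1.1733e+00]
position [ 0.414  -0.1391  0.1126]
tcp_rot [-3.1397e+00 -6.0000e-04 -1.3956e+00]
force [-0.4012 -0.053   0.3364]
ft_torque [ 0.0013  0.0049 -0.0264]
```

View pics/wrist2.png

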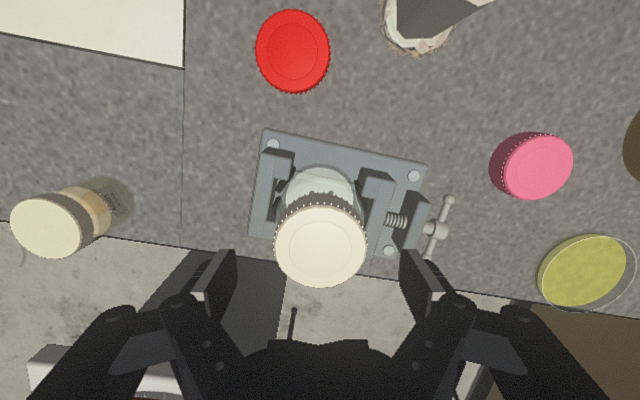

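View pics/c4.png

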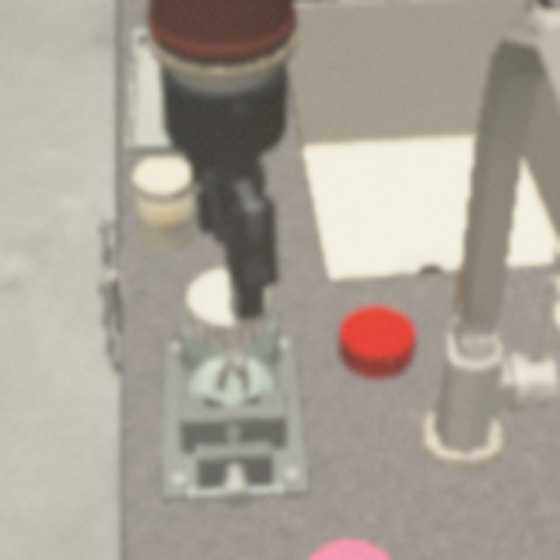

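Run:
```python
from h import *
c=dict(np.load('pics/wrist2.npz')); W=cloud(c)
m=(np.abs(W[...,2]-.107)<.005)&(np.hypot(W[...,0]-.4125,W[...,1]+.1395)<.045)
q=W[m].astype(np.float32); print(len(q),np.median(q[:,2]),cv2.minEnclosingCircle(q[:,:2].copy()))
im=c['img'].astype(int)
b=(im.min(2)>165).astype(np.uint8); b[:190]=0;b[292:]=0;b[:,:265]=0;b[:,375:]=0
n,l,st,ce=cv2.connectedComponentsWithStats(b); i=1+st[1:,4].argmax(); print(st[i],ce[i])
print(world(c,*ce[i],.106),world(c,320.5,246.5,.106),world(c,320.5,246.5))
# jaw centre line in image: TCP projection
s=ctrl.get_state()
p=s['position']
R=cv2.Rodrigues(c['rvec'])[0]; print('cam pos',-R.T@np.array(c['tvec']).ravel(), cv2.projectPoints(p.reshape(1,3),c['rvec'],c['tvec'],c['K'],c['D'])[0])
```

```text
6378 0.10852949 ((0.41296035051345825, -0.14016300439834595), 0.028709199279546738)
[ 275  207   92   81 5746] [319.97232858 247.08510268]
[ 0.41280168 -0.14021995  0.106     ] [ 0.41324026 -0.14045983  0.106     ] [ 0.41497065 -0.14011105  0.10923351]
cam pos [ 0.49335481 -0.12431178  0.25570648] [[[318.51251847 250.56482128]]]
```

Request:
{"method": "apply_moves", "body": {"rows": [1,-0.001,-0.001,-0.01,0,1,-0.001,-0.001,-0.02,0,1,-0.001,-0.001,-0.027,0,1,-0.001,-0.001,-0.031,0,1,-0.001,-0.001,-0.031,0,1,-0.001,-0.001,-0.031,0,1,-0.001,-0.001,-0.031,0]}}

```text
clock: 2.65
position: [0.4122, -0.1401, 0.0806]
tcp_rot: [-3.141, -0.0, -1.396]
force: [0.9, -0.5, 0.3]
finger_gap: 1.002
```

Request:
{"method": "apply_moves", "body": {"rows": [0.72,0,0,0,0,0.72,0,0,0,0,0.72,0,0,0,0,0.72,0,0,0,0], "newtons": 30}}

```text
clock: 3.05
position: [0.412, -0.14, 0.0804]
tcp_rot: [-3.141, 0.0, -1.396]
force: [-0.4, 0.3, -0.8]
finger_gap: 0.72
```

Run:
```python
from h import *
cap("wrist",'wrist3')
s=ctrl.get_state()
for k in ('position','tcp_rot','force','ft_torque','finger_gap'): print(k,np.round(s[k],4))
```

```text
position [ 0.412  -0.14    0.0804]
tcp_rot [-3.1415  0.     -1.3963]
force [-0.7925  0.0426 -0.1135]
ft_torque [ 0.0156  0.0188 -0.0171]
finger_gap 0.7147
```

View pics/wrist3.png

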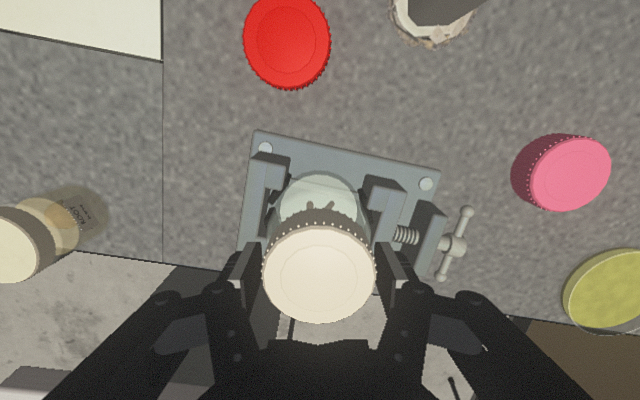

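The lid sits centred between the pads (lid 262–376, pad faces about 258 and 380). Closing.

Request:
{"method": "apply_moves", "body": {"rows": [0.5,0,0,0,0,0.5,0,0,0,0,0.5,0,0,0,0,0.5,0,0,0,0,0.5,0,0,0,0], "newtons": 110}}

```text
clock: 3.6
position: [0.4124, -0.1405, 0.081]
tcp_rot: [-3.141, -0.001, -1.397]
force: [-2.2, -1.1, 8.0]
finger_gap: 0.628
```

```bash
cat > st.py <<'E'
from h import *
s=ctrl.get_state()
for k in ('clock','q','position','tcp_rot','force','ft_torque','finger_gap'): print(k,np.round(s[k],4))
E
python3 st.py
```

```text
clock 3.6
q [ 0.0041  0.0364  0.227   2.1494 -0.0098  0.9556 -1.1601]
position [ 0.4124 -0.1405  0.081 ]
tcp_rot [-3.1407e+00 -6.0000e-04 -1.3968e+00]
force [-2.232  -1.1096  7.9898]
ft_torque [-0.2644  0.4634 -0.0242]
finger_gap 0.6282
```

Request:
{"method": "apply_moves", "body": {"rows": [0.5,0,0,0.0005,8,0.5,0,0,0.001,16,0.5,0,0,0.001,16]}}

```text
clock: 3.9
position: [0.4123, -0.1403, 0.0815]
tcp_rot: [-3.141, -0.001, -1.114]
force: [0.9, -1.2, -0.4]
finger_gap: 0.625
```

```bash
python3 st.py
```

```text
clock 3.9
q [ 0.0101  0.0359  0.2202  2.1489 -0.0093  0.9568 -0.8787]
position [ 0.4123 -0.1403  0.0815]
tcp_rot [-3.1411e+00 -8.0000e-04 -1.1142e+00]
force [ 0.9366 -1.212  -0.3502]
ft_torque [-0.3555 -0.3212  0.6743]
finger_gap 0.6251
```

Request:
{"method": "apply_moves", "body": {"rows": [0.5,0,0,0.0005,8,0.5,0,0,0.001,16,0.5,0,0,0.001,16]}}

```text
clock: 4.2
position: [0.4119, -0.1398, 0.0823]
tcp_rot: [3.141, 0.0, -0.838]
force: [0.7, 0.2, -0.1]
finger_gap: 0.622
```

```bash
python3 st.py; python3 -c "
from h import *
cap('wrist','wrist4'); cap('side','side4')"
```

```text
clock 4.2
q [ 0.0157  0.0347  0.2137  2.1481 -0.0089  0.96   -0.6037]
position [ 0.4119 -0.1398  0.0823]
tcp_rot [ 3.1413e+00  2.0000e-04 -8.3800e-01]
force [ 0.6709  0.2151 -0.1381]
ft_torque [ 0.1294 -0.0437  0.5556]
finger_gap 0.6224
```

View pics/wrist4.png

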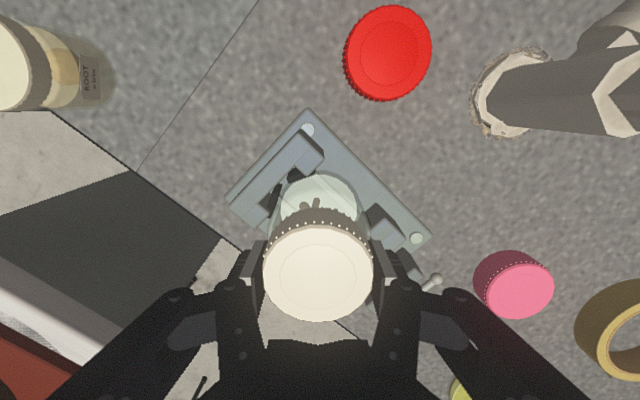

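Request:
{"method": "apply_moves", "body": {"rows": [0.5,0,0,0.0005,8,0.5,0,0,0.001,16,0.5,0,0,0.0015,24,0.5,0,0,0.0015,24]}}

```text
clock: 4.7
position: [0.4114, -0.1401, 0.0834]
tcp_rot: [3.141, 0.001, -0.421]
force: [-0.3, -1.2, -4.4]
finger_gap: 0.628
```

```bash
cat > top.py <<'E'
from h import *
import sys
c=cap('wrist',sys.argv[1]); W=cloud(c)
for w in ('wrist2','wrist3','wrist4',sys.argv[1]):
    c=dict(np.load('pics/%s.npz'%w)); W=cloud(c)
    m=(np.abs(W[...,2]-.112)<.012)&(np.hypot(W[...,0]-.4125,W[...,1]+.14)<.02); q=W[m]
    print(w,len(q),np.median(q[:,2]).round(4))
E
python3 st.py; python3 top.py wrist5
```

```text
clock 4.7
q [ 0.0242  0.0331  0.2055  2.1469 -0.0078  0.9634 -0.1871]
position [ 0.4114 -0.1401  0.0834]
tcp_rot [ 3.141e+00  1.000e-03 -4.211e-01]
force [-0.2627 -1.2267 -4.4143]
ft_torque [-0.1672 -0.0271  0.0812]
finger_gap 0.6281
wrist2 3243 0.1088
wrist3 4686 0.1088
wrist4 4604 0.1097
wrist5 4616 0.1108
```

Request:
{"method": "apply_moves", "body": {"rows": [0.5,0,0,0.0003,8,0.5,0,0,0.0006,16,0.5,0,0,0.001,24,0.5,0,0,0.001,24]}}

```text
clock: 5.15
position: [0.4121, -0.14, 0.0849]
tcp_rot: [3.142, -0.0, -0.004]
force: [0.3, -0.5, -1.6]
finger_gap: 0.625
```

```bash
python3 st.py; python3 top.py wrist6
```

```text
clock 5.15
q [ 0.032   0.0315  0.1971  2.1447 -0.0075  0.9658  0.2296]
position [ 0.4121 -0.14    0.0849]
tcp_rot [ 3.1415e+00 -2.0000e-04 -3.6000e-03]
force [ 0.3074 -0.5379 -1.5753]
ft_torque [-0.1173 -0.0438  0.0781]
finger_gap 0.6249
wrist2 3243 0.1088
wrist3 4686 0.1088
wrist4 4604 0.1097
wrist6 4614 0.1124
```

Request:
{"method": "apply_moves", "body": {"rows": [0.5,0,0,0.0005,8,0.5,0,0,0.001,16,0.5,0,0,0.0014,24,0.5,0,0,0.0018,32,0.5,0,0,0.0023,40,0.5,0,0,0.0023,40]}}

```text
clock: 5.8
position: [0.4121, -0.14, 0.0873]
tcp_rot: [3.141, -0.0, 0.694]
force: [0.0, -0.2, -0.0]
finger_gap: 0.623
```

```bash
python3 st.py; python3 top.py wrist7
```

```text
clock 5.8
q [ 0.0444  0.0286  0.1842  2.1419 -0.0064  0.9713  0.9257]
position [ 0.4121 -0.14    0.0873]
tcp_rot [ 3.1414e+00 -2.0000e-04  6.9360e-01]
force [ 0.0492 -0.1914 -0.0441]
ft_torque [-0.0148  0.0141 -0.0033]
finger_gap 0.6228
wrist2 3243 0.1088
wrist3 4686 0.1088
wrist4 4604 0.1097
wrist7 4633 0.1147
```

Request:
{"method": "apply_moves", "body": {"rows": [0.5,0,0,0.0005,8,0.5,0,0,0.0009,16,0.5,0,0,0.0013,24,0.5,0,0,0.0017,32,0.5,0,0,0.0021,40,0.5,0,0,0.0025,48,0.5,0,0,0.003,56,0.5,0,0,0.003,56]}}

```text
clock: 6.65
position: [0.412, -0.14, 0.0902]
tcp_rot: [3.141, 0.0, 1.671]
force: [-0.6, 0.5, 0.0]
finger_gap: 0.624
```

```bash
python3 st.py; python3 top.py wrist8
```

```text
clock 6.65
q [ 0.0598  0.025   0.1682  2.1384 -0.005   0.9784  1.9014]
position [ 0.412  -0.14    0.0902]
tcp_rot [3.1414e+00 1.0000e-04 1.6707e+00]
force [-0.6089  0.4795  0.0089]
ft_torque [ 0.0125  0.044  -0.0054]
finger_gap 0.6237
wrist2 3243 0.1088
wrist3 4686 0.1088
wrist4 4604 0.1097
wrist8 4631 0.1176
```

Request:
{"method": "apply_moves", "body": {"rows": [0.5,0,0,0.0003,8,0.5,0,0,0.0006,16,0.5,0,0,0.0012,16,0.5,0,0,0.002,16,0.5,0,0,0.002,16]}}

```text
clock: 7.2
position: [0.4121, -0.14, 0.0922]
tcp_rot: [3.141, 0.0, 1.949]
force: [0.6, -0.3, -0.6]
finger_gap: 0.622
```

```bash
python3 st.py; python3 top.py wrist9
```

```text
clock 7.2
q [ 0.0637  0.0223  0.164   2.1362 -0.0044  0.9832  2.1789]
position [ 0.4121 -0.14    0.0922]
tcp_rot [3.1414e+00 1.0000e-04 1.9489e+00]
force [ 0.5539 -0.2786 -0.6135]
ft_torque [-0.0171  0.0094  0.0472]
finger_gap 0.6222
wrist2 3243 0.1088
wrist3 4686 0.1088
wrist4 4604 0.1097
wrist9 4626 0.1196
```

Request:
{"method": "apply_moves", "body": {"rows": [0.5,0,0,0.0008,4,0.5,0,0,0.0016,4,0.5,0,0,0.0024,4,0.5,0,0,0.003,4,0.5,0,0,0.003,4]}}

```text
clock: 7.75
position: [0.412, -0.14, 0.0952]
tcp_rot: [3.141, 0.0, 2.023]
force: [-1.5, -0.1, -1.1]
finger_gap: 0.626
```

```bash
python3 st.py; python3 top.py wrist10
```

```text
clock 7.75
q [ 0.0645  0.0182  0.1629  2.1332 -0.0035  0.9902  2.2524]
position [ 0.412  -0.14    0.0952]
tcp_rot [3.1415e+00 2.0000e-04 2.0232e+00]
force [-1.4624 -0.0616 -1.0707]
ft_torque [0.0268 0.0196 0.0428]
finger_gap 0.6261
wrist2 3243 0.1088
wrist3 4686 0.1088
wrist4 4604 0.1097
wrist10 4625 0.1226
```

Request:
{"method": "apply_moves", "body": {"rows": [0.5,0,0,0.001,0,0.5,0,0,0.002,0,0.5,0,0,0.004,0,0.5,0,0,0.007,0,0.5,0,0,0.012,0,0.5,0,0,0.02,0,0.5,0,0,0.03,0,0.5,0,0,0.045,0,0.5,0,0,0.06,0,0.5,0,0,0.06,0]}}

```text
clock: 8.8
position: [0.4133, -0.1403, 0.1575]
tcp_rot: [3.138, 0.002, 2.024]
force: [0.2, -0.7, -0.5]
finger_gap: 0.624
```

```bash
python3 st.py; python3 -c "
from h import *
cap('side','side11'); c=cap('scene','scene11')
a=cv2.imread('pics/side11.png')[120:300,240:380]; b=cv2.imread('pics/scene11.png')[110:290,200:440]
cv2.imwrite('pics/c11.png',np.hstack([cv2.resize(a,None,fx=2,fy=2,interpolation=2),cv2.resize(b,None,fx=2,fy=2,interpolation=2)]))"
```

```text
clock 8.8
q [ 0.0618 -0.0563  0.159   2.0627  0.0096  1.1306  2.241 ]
position [ 0.4133 -0.1403  0.1575]
tcp_rot [3.1384e+00 2.3000e-03 2.0245e+00]
force [ 0.2431 -0.654  -0.456 ]
ft_torque [ 0.0112 -0.003   0.0372]
finger_gap 0.6238
```

View pics/c11.png

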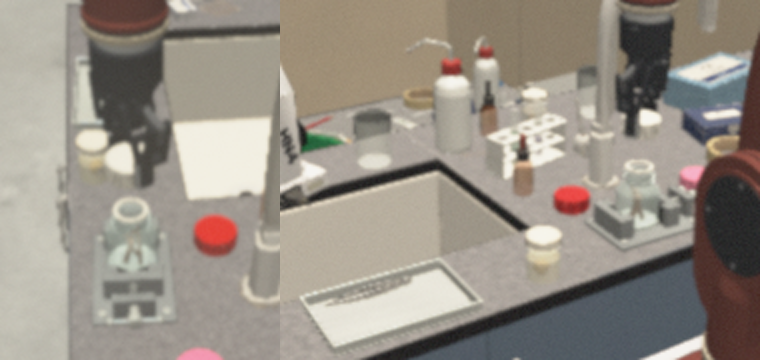

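Request:
{"method": "apply_moves", "body": {"rows": [0.5,0.015,0.015,0,-3,0.5,0.03,0.045,0,-6,0.5,0.04,0.08,0,-9,0.5,0.042,0.115,0,-12,0.5,0.042,0.15,0,-15,0.5,0.042,0.185,0,-18,0.5,0.04,0.22,0,-21,0.5,0.035,0.255,0,-24,0.5,0.028,0.29,0,-27,0.5,0.02,0.325,0,-29]}}

```text
clock: 9.9
position: [0.4311, 0.1861, 0.1542]
tcp_rot: [-3.14, 0.001, 1.516]
force: [0.6, -0.9, -0.8]
finger_gap: 0.624
```

Request:
{"method": "apply_moves", "body": {"rows": [0.5,-0.01,0.03,0,0,0.5,-0.025,0.06,0,0,0.5,-0.038,0.083,-0.01,0,0.5,-0.038,0.083,-0.02,0,0.5,-0.038,0.083,-0.02,0,0.5,-0.038,0.083,-0.02,0,0.5,-0.038,0.083,-0.02,0]}}

```text
clock: 10.6
position: [0.3946, 0.2671, 0.1353]
tcp_rot: [3.141, 0.0, 1.517]
force: [-0.3, 0.5, 0.1]
finger_gap: 0.622
```

```bash
python3 st.py; python3 -c "
from h import *
cap('side','side12'); c=cap('wrist','wrist12')"
```

```text
clock 10.6
q [-0.4065  0.0758 -0.2923  1.9821  0.0248  1.0872  0.8071]
position [0.3946 0.2671 0.1353]
tcp_rot [3.1415e+00 2.0000e-04 1.5167e+00]
force [-0.3082  0.4538  0.0544]
ft_torque [-0.0513 -0.0468  0.0132]
finger_gap 0.6218
```

View pics/wrist12.png

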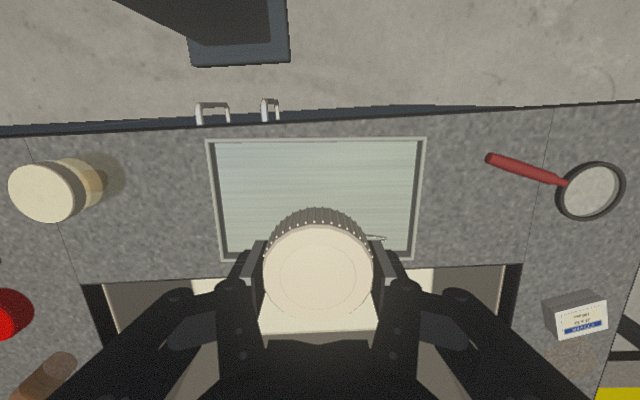

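View pics/side12.png

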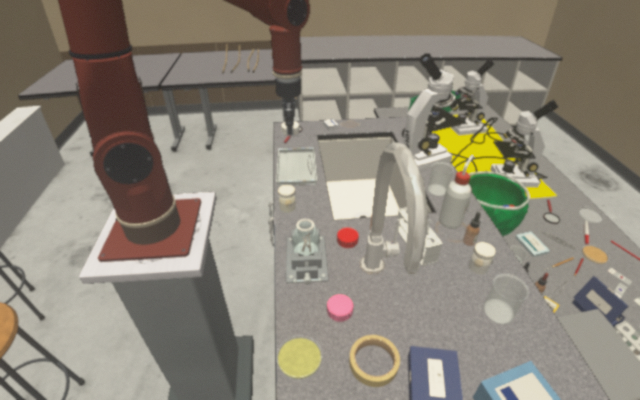

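Wrist view: the lid is held level, and the tray corners are visible at (208,140), (425,139), (411,259) and (222,259). I'll cross-check the tray position from these.

Run:
```python
from h import *
c=dict(np.load('pics/wrist12.npz')); P=[]
for u,v in ((207,140),(426,138),(411,260),(222,262)):
    p=world(c,u,v,.016); P.append(p); print(p.round(4))
P=np.array(P); ce=P.mean(0); d=P[1]+P[2]-P[0]-P[3]; y=d[:2]/np.linalg.norm(d[:2]); x=np.array([y[1],-y[0]])
print(ce,np.degrees(np.arctan2(y[1],y[0])), 'clear', ce[:2]-.016*x)
p=ctrl.get_state()['position'][:2]-ce[:2]; print('tcp in tray',p@x,p@y)
W=cloud(c); m=(np.hypot(W[...,0]-.3946,W[...,1]-.267)<.02)&(W[...,2]>.1)&(W[...,2]<.18); print('lidtop z',np.median(W[m][:,2]))
print(world(c,310,180))
```

```text
[0.3428 0.1683 0.016 ]
[0.3519 0.3698 0.016 ]
[0.4796 0.3624 0.016 ]
[0.4712 0.1615 0.016 ]
[0.41136005 0.26551971 0.016     ] 87.5256020692317 clear [0.39537496 0.26621047]
tcp in tray -0.016842250493553035 0.0011845774498213243
lidtop z 0.1627970509596025
[0.38926795 0.26024607 0.00384381]
```

Request:
{"method": "apply_moves", "body": {"rows": [0.5,0,0,-0.02,0,0.5,0,0,-0.05,0,0.5,0,0,-0.08,0,0.5,0,0,-0.1,0,0.5,0,0,-0.112,0,0.5,0,0,-0.12,0,0.5,0,0,-0.125,0,0.5,0,0,-0.127,0,0.5,0,0,-0.127,0,0.5,0,0,-0.127,0]}}

```text
clock: 11.7
position: [0.3944, 0.2683, 0.0087]
tcp_rot: [3.141, -0.001, 1.518]
force: [0.0, -0.1, -1.2]
finger_gap: 0.625
```

```bash
python3 st.py; python3 -c "
from h import *
c=cap('wrist','wrist13'); print(world(c,318,280))"
```

```text
clock 11.7
q [-0.4295  0.2504 -0.2859  2.0901  0.0968  0.8121  0.7448]
position [0.3944 0.2683 0.0087]
tcp_rot [ 3.1407e+00 -6.0000e-04  1.5184e+00]
force [ 0.0392 -0.0856 -1.2036]
ft_torque [ 0.0022 -0.0123 -0.0495]
finger_gap 0.6249
[0.39647712 0.26878726 0.03547637]
```

View pics/wrist13.png

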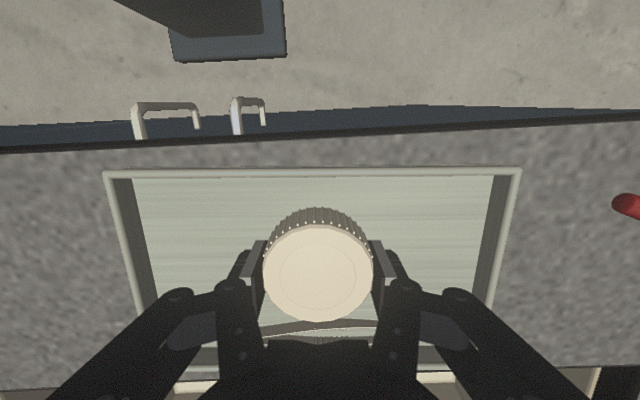

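Over the bare floor, with the forceps behind the lid at (320,328). Lowering in small steps until the force shows contact.

Request:
{"method": "apply_moves", "body": {"rows": [0.5,0,0,-0.001,0,0.5,0,0,-0.002,0,0.5,0,0,-0.003,0,0.5,0,0,-0.004,0,0.5,0,0,-0.005,0,0.5,0,0,-0.005,0]}}

```text
clock: 12.35
position: [0.3939, 0.2679, 0.0029]
tcp_rot: [-3.141, 0.0, 1.518]
force: [-0.4, 0.2, -0.6]
finger_gap: 0.627
```

Request:
{"method": "apply_moves", "body": {"rows": [0.5,0,0,-0.0005,0,0.5,0,0,-0.001,0,0.5,0,0,-0.001,0]}}

```text
clock: 12.65
position: [0.3939, 0.2679, 0.002]
tcp_rot: [-3.141, 0.0, 1.518]
force: [0.1, 0.2, -1.2]
finger_gap: 0.627
```

Request:
{"method": "apply_moves", "body": {"rows": [0.5,0,0,-0.0005,0,0.5,0,0,-0.001,0,0.5,0,0,-0.001,0]}}

```text
clock: 12.95
position: [0.394, 0.268, 0.0014]
tcp_rot: [3.142, 0.0, 1.518]
force: [-2.1, -1.8, 4.2]
finger_gap: 0.627
```

```bash
python3 st.py
```

```text
clock 12.95
q [-0.4316  0.2627 -0.2843  2.0945  0.1022  0.7972  0.7402]
position [0.394  0.268  0.0014]
tcp_rot [3.1415e+00 1.0000e-04 1.5184e+00]
force [-2.0793 -1.7826  4.1616]
ft_torque [-0.0946  0.2794  0.0054]
finger_gap 0.6266
```

Request:
{"method": "apply_moves", "body": {"rows": [0.5,0,0,0.0003,0,0.5,0,0,0.0003,0], "newtons": 20}}

```text
clock: 13.15
position: [0.394, 0.268, 0.0014]
tcp_rot: [3.141, -0.0, 1.518]
force: [-0.4, 0.2, 0.8]
finger_gap: 0.626
```

Request:
{"method": "apply_moves", "body": {"rows": [0.7,0,0,0,0,0.8,0,0,0,0,0.9,0,0,0,0,0.9,0,0,0,0]}}

```text
clock: 13.55
position: [0.394, 0.268, 0.0014]
tcp_rot: [-3.142, 0.0, 1.518]
force: [-0.8, 0.1, 0.0]
finger_gap: 0.902
```

Request:
{"method": "apply_moves", "body": {"rows": [0.9,0,0,0.005,0,0.9,0,0,0.015,0,0.9,0,0,0.03,0,0.9,0,0,0.06,0,0.9,0,0,0.1,0,0.9,0,0,0.14,0,0.9,0,0,0.16,0,0.9,0,0,0.16,0,0.9,0,0,0.16,0]}}

```text
clock: 14.45
position: [0.3941, 0.268, 0.1619]
tcp_rot: [3.141, -0.001, 1.518]
force: [-0.5, 0.2, 0.4]
finger_gap: 0.897
```

```bash
python3 st.py; python3 -c "
from h import *
c=cap('wrist','wrist14'); cap('side','side14')"
```

```text
clock 14.45
q [-0.4017  0.0482 -0.2957  1.9515  0.0158  1.1429  0.8148]
position [0.3941 0.268  0.1619]
tcp_rot [ 3.1405e+00 -5.0000e-04  1.5184e+00]
force [-0.489   0.239   0.3997]
ft_torque [-0.0027 -0.0506 -0.0423]
finger_gap 0.8969
```

View pics/wrist14.png

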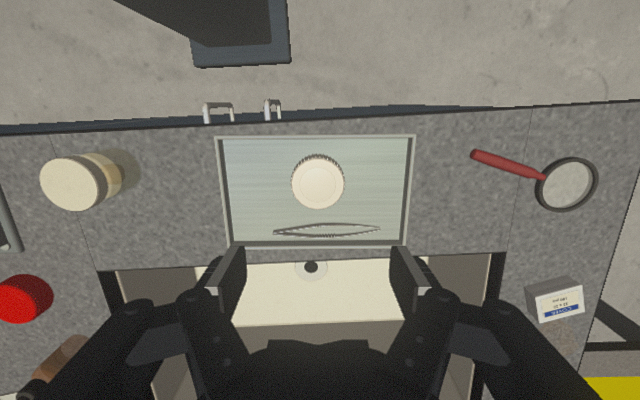

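View pics/side14.png

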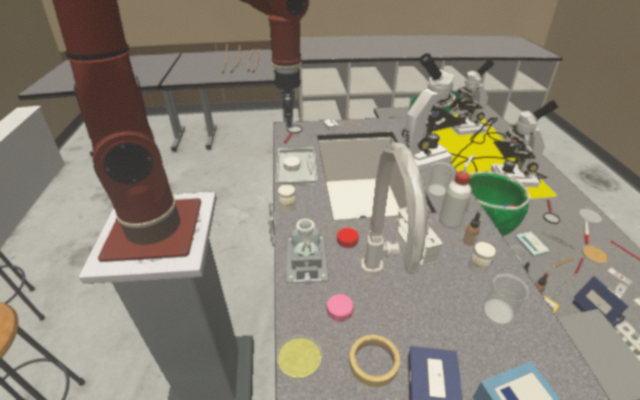

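The lid lies top up on the bare floor at wrist (318,183), clear of the forceps at (327,230). The gripper is well above it. I'll check height and tilt once more, then hand in.

Run:
```python
from h import *
c=dict(np.load('pics/wrist14.npz')); W=cloud(c)
print(world(c,318,183,.027))
m=(np.hypot(W[...,0]-.394,W[...,1]-.268)<.022)&(W[...,2]>.015); q=W[m]
A=np.c_[q[:,:2],np.ones(len(q))]; k=np.linalg.lstsq(A,q[:,2],rcond=None)[0]; print(len(q),np.median(q[:,2]),np.degrees(np.hypot(*k[:2])))
f=[world(c,u,v)[2] for u,v in((250,160),(250,200),(390,160),(390,200))]; print(np.round(f,4))
a=dict(np.load('pics/side0.npz'))['img'].astype(int); b=dict(np.load('pics/side14.npz'))['img'].astype(int)
for n,(u,v) in (('roundjar',(287,193)),('jarclamp base',(306,262))): print(n,np.abs(a-b)[v-10:v+10,u-10:u+10].mean())
print('rj top', world(a and 0 if False else c,72,185,.068))
print(ctrl.finish_job())
```

```text
[0.3932826  0.26889412 0.027     ]
7919 0.24493350763931726 482.30336783336304
[0.0036 0.0025 0.0029 0.0031]
roundjar 3.7425
jarclamp base 3.485
rj top [0.37235234 0.05570518 0.068     ]
the job is handed in; nothing more can be done
None
```

Run:
```python
import numpy as np,cv2
from h import world,cloud
c=dict(np.load('pics/wrist14.npz')); W=cloud(c)
m=(np.hypot(W[...,0]-.394,W[...,1]-.268)<.022)&(W[...,2]>.015)&(W[...,2]<.04); q=W[m]
A=np.c_[q[:,:2],np.ones(len(q))]; k=np.linalg.lstsq(A,q[:,2],rcond=None)[0]; print(len(q),np.median(q[:,2]),np.degrees(np.hypot(*k[:2])))
```

```text
1401 0.028791906773768552 0.1625426255383487
```

The lid is off the jar and lying flat, top side up, on the bare floor of the steel tray, released. I handed the job in after about 14.5 s of the 72 s allowed; it gives no verdict.

**How it went**
- **Twist:** I gripped the lid at 110 N. The twist torque read about 0.7 N m after 16° and had eased to about 0.1 N m by 56°.
- **Unscrewing:** I turned it about 196° in a single grip, with no fresh grips, letting it rise about 9 mm on the thread. The vertical force I read stayed within about 8 N, against the 25 N that would slide the jar.
- **Placing:** After the thread let go I lifted it freely, carried it around the smaller jar, and set it down with about 4 N.

**Last checks**
- **Position:** In the tray's frame the lid sits at about x −0.018 m and y 0.003 m, inside the allowed area and clear of the walls and forceps.
- **Height and tilt:** Its top reads 28.8 mm above the bench. That is about 2 mm over the expected 27 mm, the same offset this camera showed on the closed lid. The tilt is about 0.2°.
- **A check that failed:** My first tilt and height fit was wrong because it picked up points on the fingers. I only noticed after handing in, and the figures above are from redoing it on the same picture.
- **Bystanders:** The smaller jar is within about 4 mm of where it was first measured, which is within measurement error. The dropper bottle I only judged by eye from the pictures.
- **Jar height:** I did not measure the jar's height in the clamp afterwards. I relied on the low forces and the unchanged side picture.

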